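Swap in the passed electrode and hold it through both guides

TASK

Stand the red-tagged (failed) electrode from the white rack in the well of the red reject block and let go of it. Then take the green-tagged (passed) one and lower it upright through the upper and then the lower blue guide of the electrode stand, until its tip is inside the clear cup but clear of the cup's bottom. Finish while still holding it there, upright and still, and leave the bottle, beaker and jar alone.

Things in the scene. Friction and masses are not known exactly. Their poses are not given: they have to be found in the camera images.
- probe_green: Loose rigid electrode with GREEN tag, about 80 g: grey shaft 12 mm in diameter, 150 mm long, its last 8 mm tapering to a flat foot 9 mm wide; above it a round black head 24 mm in diameter, 150 to 188 mm above the foot, with green band and green top disc (190 mm overall). Origin at the foot's centre, z towards the head. Starts upright in one of the rack's wells, foot 12 mm above the table.
- probe_green_head (a point): Centre of the green-tagged electrode's head, on its axis 170 mm above the foot; the place to grip, from any side.
- probe_red: Loose rigid electrode with RED tag: same shape, size and origin as the green-tagged one, band and top disc red. It stands in the rack's other well; either may be in either well.
- probe_red_head (a point): Centre of the red-tagged electrode's head, on its axis 170 mm above the foot; the place to grip.
- rack: Fixed white storage block, 150 mm long (its x) by 62 mm wide (its y), 62 mm high. Two wells 14 mm wide and 50 mm deep lie on its long middle line, 45 mm either side of the centre. Origin under its centre on the table, z up.
- reject: Fixed red block, 66 x 66 mm, 80 mm high, with one upright round well in its middle, 23 mm wide and 70 mm deep (floor 10 mm above the table). Origin under its centre on the table, z up.
- reject_well (a point): Centre of the mouth of the red block's well, 80 mm above the table.
- stand: Fixed electrode stand: white base 125 x 100 x 8 mm; steel column 128 mm high, 62 mm from the guides' axis towards its -x, with two blue guides (plates 44 mm square, 12 mm thick, upright 16 mm hole flared at the mouth), one exactly above the other. Below, fixed, a clear cup 56 mm wide: floor 12 mm, rim 48 mm above the table. Nothing on it holds an electrode. Origin on the table under the guides' axis, z up.
- bushing_upper (a point): Centre of the upper blue guide's hole at its top face, 130 mm above the table.
- bushing_lower (a point): Centre of the lower blue guide's hole at its top face, 70 mm above the table, straight below the upper one.
- buffer_bottle: Loose white bottle with yellow cap, 56 mm wide, 120 mm high; to be left alone. Origin at its underside.
- beaker: Loose empty glass beaker, 68 mm wide, 85 mm high; to be left alone. Origin at its underside.
- reagent_jar: Loose amber jar with blue cap, 64 mm wide, 95 mm high; to be left alone. Origin at its underside.
There are look-alikes about, which are no part of the job. What is shaped like the probe_green but purple is not meant. What is shaped like the probe_red but yellow is not meant.

How it is judged:
On the way, in this order (a step that is already met when the one before it is completed fails the run):
1. the red-tagged electrode stands in the reject block's well, let go (horizontal distance between probe_red and reject_well below 0.014 m and z of probe_red in the frame of reject below 0.025 m and angle between probe_red's own z axis and vertical below 0.35 rad and contact force between the fingers and probe_red below 0.1 N), for 0.2 s.
2. the green-tagged electrode's tip has entered the upper guide from above (horizontal distance between probe_green and bushing_upper below 0.007 m and angle between probe_green's own z axis and vertical below 0.1 rad and z of probe_green in the frame of stand between 0.072 and 0.127 m), for 0.05 s.
3. its tip has gone on through the lower guide (horizontal distance between probe_green and bushing_upper below 0.007 m and angle between probe_green's own z axis and vertical below 0.1 rad and z of probe_green in the frame of stand below 0.056 m), for 0.1 s.
At the end, for the whole second after the job is handed in: Red: foot within 14 mm of the well axis, under 25 mm high, lean under 0.35 rad, let go. Green: gripped over 1 N, still (20 mm/s, 0.2 rad/s), through both guides: foot within 7 mm, head within 20 mm of their axis, tilt under 0.10 rad, foot 14.5 to 47 mm above the table (in the cup, off its floor) (all of step 1 and horizontal distance between probe_green and bushing_upper below 0.007 m and angle between probe_green's own z axis and vertical below 0.1 rad and horizontal distance between probe_green_head and bushing_upper below 0.02 m and z of probe_green in the frame of stand between 0.0145 and 0.047 m and contact force between the fingers and probe_green above 1 N and linear speed of probe_green below 0.02 m/s and angular speed of probe_green below 0.2 rad/s); the arm keeps its last pose, push and grip.
It fails at once if the white buffer bottle is pushed more than 30 mm or tipped over (distance of buffer_bottle from where it was at the start of the episode above 0.03 m or angle between buffer_bottle's own z axis and vertical above 0.5 rad).
It fails at once if the glass beaker is pushed more than 30 mm or tipped over (distance of beaker from where it was at the start of the episode above 0.03 m or angle between beaker's own z axis and vertical above 0.5 rad).
It fails at once if the amber jar is pushed more than 30 mm or tipped over (distance of reagent_jar from where it was at the start of the episode above 0.03 m or angle between reagent_jar's own z axis and vertical above 0.5 rad).
It also fails if it takes over 64 s, if anything falls off the work surface, if the arm or the gripper's body presses on something with over 40 N, if the wrist force passes 120 N, or if a joint passes its speed limit or range.

ROBOT

A 6-joint arm with a two-finger parallel gripper is mounted at the origin on the work surface. World frame = base frame: x ahead of the robot, y to its left, z up, the work surface at z = 0. Lengths are in m, angles in rad, forces in N, time in s.
With the tool pointing down it reaches from about 0.35 to 0.775 m from the base axis. Payload 5.5 kg.
Tool frame: the origin (TCP) lies between the finger pads; the fingertips stand 19 mm ahead of it and the grasp point (between the pads) is the TCP; z points along the fingers, x is the direction in which the jaws open and shut, and the axes are right-handed (so a half turn about z gives the same grasp; the last joint's range is limited). The gripper opens to 85 mm and grips with 20 to 120 N. Pads are 22 mm wide; open, the fingers measure 114 mm over their backs; the gripper's body (76 mm by 85 mm) begins 54 mm behind the grasp point. The pads swing forward as they close: fully open they stand 13 mm farther back than shut.
Start: joints at [1.072, 0.313, 0.046, 1.304, 0, 1.431], TCP at [0.202, 0.538, 0.25] pointing down, gripper open.
Joint ranges: [-2.76, 2.76], [-0.86, 1.69], [-1.03, 1.26], [-2.2, 2.34], [-1.47, 1.5], [-3.14, 3.14]. Speed limits (rad/s): [2.57, 2.57, 3.14, 3.14, 3.14, 3.14].

INTERFACE

Orientations are given as a unit quaternion [w, x, y, z].
In Python, from workcell import env gives the robot as it stands. The module is installed in compiled form; this text tells all that it offers.
- The arm moves only by the tool carry_out, never from a script. Its argument "steps" is a list of rows, each a list of 7 numbers: the gripper command: -1 is shut, 1 is fully open, values between are in proportion, then the shift along the tool's x, y, z in m, then the turn, a rotation vector about the tool's x, y, z in rad. A call has 1 to 20 rows; each row shifts and turns the commanded pose from where the row before left it, along the tool's axes as they then stand; what a row does not reach is not made up. A row lasts 1/8 s, in which the tool goes at most 62.5 mm and 10.7 degrees, less where a joint would pass 70% of its speed; a pose out of reach is approached as far as the arm can. A call with a gripper value outside its range is refused whole. The fingers move at their own pace and stop on an object; "grip_force" is the grip in N (left out, the last holds). Time passes only in rows, so rows that do not move let the fingers close. It gives the time, the measured TCP pose, the force and the opening at its end, in the units of the state.
- env.get_state(): the state, without advancing time (a new reading comes with each control period).
- env.read_camera(name): name is "side" or "top"; returns a dict with "color" (420x560x3 uint8, red, green, blue), "K" (3x3 intrinsics, pixels), "dist" ([k1, k2, p1, p2, k3] as OpenCV has them; the pictures are not rectified), "R" (3x3) and "t" (3): a world point X has camera coordinates R X + t. Camera axes: x right, y down, z forward; pixel columns grow to the right and rows downward; lengths in m; the calibration is good to about 2 mm. A picture is of the moment at which its call begins. There is no depth.
- env.hand_in(): hands the job in, once; it reports no verdict.
The state is a dict: "clock": time; "joint_pos": joint angles; "qvel": joint speeds; "tau": joint torques, N m; "tcp_pos": TCP position; "orientation": TCP orientation; "wrist_force": force on the tool from outside, world axes, zero at the start; "ft_torque": the same for the moment, N m; "finger_gap": finger opening in m.
Only numpy, scipy, OpenCV 4.12 (cv2) and the standard library are available. Lean on these libraries where they do the work, as an engineer would, in place of code of your own. Each camera call takes 0.05 s, during which the arm holds its last target. There are 200 camera calls.

## Working session

There is one attempt and no reset: what is moved stays moved. The work goes in short steps, Python scripts to look and compute and a tool call to move; the robot and the scene stay as the last step left them, time stands still between calls to the robot, and variables do not carry over. Pictures are saved under pics/ and viewed, about 8 in all and at most 12, crops included, and the job is handed in when it is done.

Besides the shell and the picture viewer there is one more tool, called as name(argument=value, ...), one argument or row to a line, values as JSON. carry_out: Moves the arm, as the interface text tells. Its arguments: {"type":"object","properties":{"steps":{"type":"array","items":{"type":"array","items":{"type":"number"}}},"grip_force":{"type":"number"}},"required":["steps"]}

```bash
mkdir -p pics; cat > h.py <<'E'
import numpy as np, cv2
from workcell import env
def shot(n,f=None):
    c=env.read_camera(n)
    if f: cv2.imwrite('pics/'+f,c['color'][:,:,::-1])
    return c
def ray(c,uv):
    p=cv2.undistortPoints(np.array([[uv]],float),c['K'],np.array(c['dist'],float))[0,0]
    R=np.array(c['R']);o=-R.T@c['t'];d=R.T@np.array([p[0],p[1],1.]);return o,d/np.linalg.norm(d)
def onz(c,uv,z):
    o,d=ray(c,uv);return o+d*(z-o[2])/d[2]
def tri(c1,u1,c2,u2):
    o,d=ray(c1,u1);p,e=ray(c2,u2)
    s=np.linalg.lstsq(np.c_[d,-e],p-o,rcond=None)[0];a=o+d*s[0];b=p+e*s[1]
    return (a+b)/2,np.linalg.norm(a-b)
def proj(c,X):
    return cv2.projectPoints(np.array([X],float),cv2.Rodrigues(np.array(c['R']))[0],np.array(c['t'],float),c['K'],np.array(c['dist'],float))[0][0,0]
def blobs(c,lo,hi,amin=15):
    h=cv2.cvtColor(c['color'],cv2.COLOR_RGB2HSV);m=cv2.inRange(h,np.array(lo),np.array(hi))
    n,_,s,ce=cv2.connectedComponentsWithStats(m)
    return [(ce[i].round(1).tolist(),s[i].tolist()) for i in range(1,n) if s[i][4]>=amin]
E
python3 - <<'E'
from h import *
for n in('top','side'):
    c=shot(n,n+'0.png'); print(n,c['K'].tolist() if hasattr(c['K'],'tolist') else c['K'],(-np.array(c['R']).T@c['t']).round(3))
    for k,(lo,hi) in dict(green=((40,80,50),(85,255,255)),red=((0,120,60),(6,255,255)),red2=((172,120,60),(180,255,255)),blue=((100,100,50),(125,255,255))).items():print(k,blobs(c,lo,hi))
print(env.get_state())
E
```

```text
top [[391.40151412338224, 0.0, 278.57321416331126], [0.0, 391.40151412338224, 213.4639391594665], [0.0, 0.0, 1.0]] [0.487 0.02  0.931]
green [([267.0, 252.3], [262, 247, 11, 11, 100])]
red [([263.5, 205.0], [258, 200, 11, 11, 94]), ([400.5, 259.1], [385, 244, 32, 31, 862])]
red2 []
blue [([40.5, 148.6], [0, 110, 60, 69, 711]), ([536.5, 140.6], [514, 129, 46, 24, 726]), ([394.6, 168.4], [382, 157, 26, 24, 488]), ([151.0, 260.0], [136, 248, 32, 25, 632])]
side [[527.3574698884452, 0.0, 278.54390997185686], [0.0, 527.3574698884452, 205.6947735006723], [0.0, 0.0, 1.0]] [0.325 0.679 0.939]
green [([309.5, 205.1], [304, 201, 12, 9, 78]), ([307.3, 219.5], [303, 216, 10, 7, 38])]
red [([350.4, 171.0], [333, 149, 37, 46, 1146]), ([265.7, 193.6], [261, 190, 11, 8, 73]), ([265.1, 207.4], [260, 203, 12, 8, 48])]
red2 []
blue [([533.5, 0.5], [527, 0, 13, 3, 24]), ([300.5, 64.9], [285, 55, 31, 21, 280]), ([374.7, 77.4], [360, 64, 32, 28, 388]), ([480.7, 114.3], [479, 111, 4, 8, 22]), ([276.1, 136.4], [265, 128, 23, 18, 337]), ([260.8, 335.8], [246, 314, 31, 45, 953]), ([56.2, 401.6], [6, 382, 98, 38, 479])]
{'clock': 0.1, 'joint_pos': array([ 1.07239836e+00,  3.13980471e-01,  4.51005793e-02,  1.30357531e+00,
       -1.64587268e-05,  1.43121727e+00]), 'qvel': array([ 1.59182896e-04, -1.94999037e-03,  1.15969000e-03,  5.72253867e-04,
       -6.09720202e-04,  3.24207750e-05]), 'tau': array([ 3.41296778e-03, -4.81725740e+01,  2.99243993e+01,  1.27940890e-02,
       -8.07467245e-05, -8.17347512e-06]), 'tcp_pos': array([0.20172619, 0.53801514, 0.24946987]), 'orientation': array([ 3.80334747e-04,  8.21939070e-01,  5.69574822e-01, -7.37145446e-04]), 'wrist_force': array([-0.75866968,  0.51435785, -0.16636057]), 'ft_torque': array([ 0.00276243, -0.01855545, -0.01288448]), 'finger_gap': 0.0851119303520746}
```

View pics/top0.png

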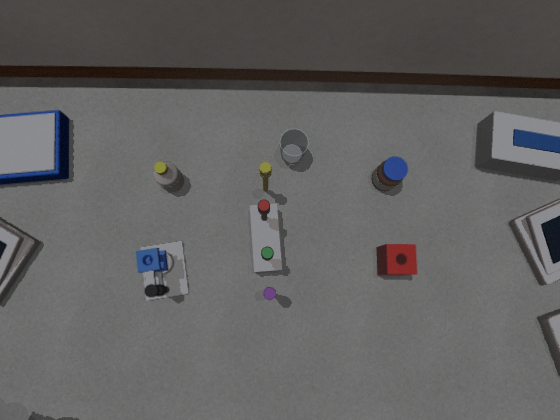

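View pics/side0.png

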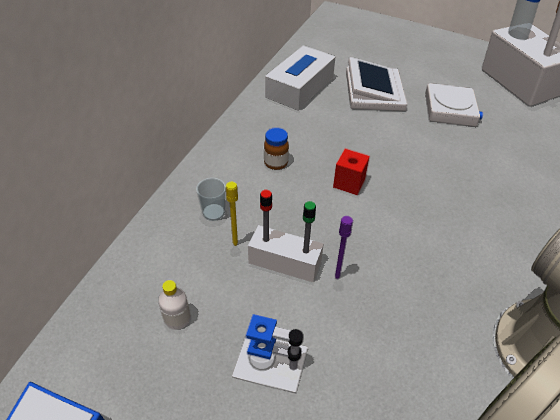

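The top view shows the red head at (263,205) and the green at (267,252) in the rack. The stand's guide is at (148,260), the reject block at (401,259), the yellow decoy at (265,168) and the purple at (270,293). The side view agrees. Next I turn these into positions.

```bash
python3 - <<'E'
from h import *
t=shot('top');s=shot('side')
print('green z.202',onz(t,(267,252.3),.202),onz(s,(309.5,205.1),.202),tri(t,(267,252.3),s,(309.5,205.1)))
print('red',onz(t,(263.5,205),.202),onz(s,(265.7,193.6),.202),tri(t,(263.5,205),s,(265.7,193.6)))
# decoys
for n,lo,hi in(('yel',(22,120,60),(32,255,255)),('pur',(130,80,40),(160,255,255))):print(n,blobs(t,lo,hi),blobs(s,lo,hi))
def dark(c,x0,y0,x1,y1,f,k=6):
    im=c['color'][y0:y1,x0:x1];cv2.imwrite('pics/'+f,cv2.resize(im[:,:,::-1],None,fx=k,fy=k,interpolation=cv2.INTER_CUBIC));return im
ims=[cv2.resize(c['color'][b:b+60,a:a+60],(380,380),interpolation=cv2.INTER_NEAREST) for c,a,b in((t,128,240),(t,370,230))]
ims2=[cv2.resize(c['color'][b:b+60,a:a+60],(380,380),interpolation=cv2.INTER_NEAREST) for c,a,b in((s,234,305),(s,320,140))]
cv2.imwrite('pics/crops.png',np.vstack([np.hstack(ims),np.hstack(ims2)])[:,:,::-1][:760])
im=cv2.imread('pics/crops.png');cv2.imwrite('pics/crops.png',cv2.resize(im,(600,600)))
E
```

```text
green z.202 [0.54081226 0.01863393 0.202     ] [0.54224891 0.02000676 0.202     ] (array([0.54173276, 0.0188394 , 0.20086547]), np.float64(0.0017209913662983624))
red [0.63031711 0.02634801 0.202     ] [0.63134   0.0279674 0.202    ] (array([0.63129849, 0.02652322, 0.2004177 ]), np.float64(0.0013557951737278083))
yel [([160.2, 167.5], [155, 162, 12, 13, 112]), ([265.0, 167.6], [260, 162, 11, 12, 102])] [([232.3, 206.7], [226, 181, 12, 65, 430]), ([169.2, 287.2], [162, 280, 15, 16, 174])]
pur [([269.3, 293.0], [264, 287, 12, 13, 124])] [([342.9, 240.4], [335, 216, 18, 63, 420])]
```

View pics/crops.png

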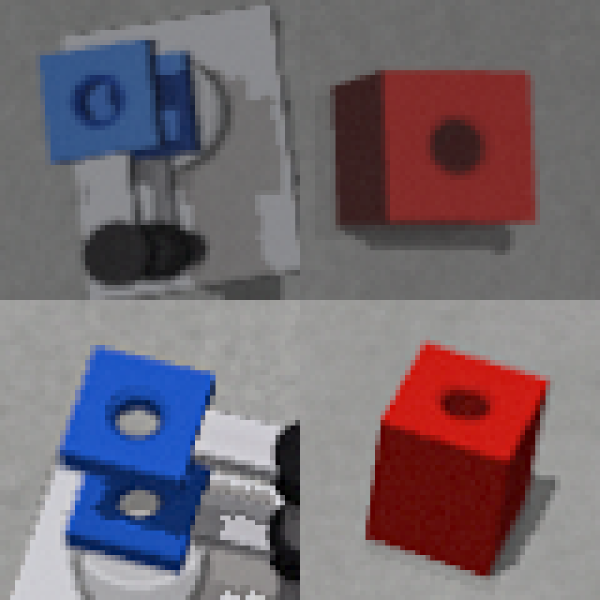

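The crops show the guide hole at about (147.5,260) in the top view and (260.5,328) in the side view. The reject hole is at about (401,258.8) top and (352.5,160.3) side.

```bash
python3 - <<'E'
from h import *
t=shot('top');s=shot('side')
def fit(c,lo,hi,roi):
    x,y,w,h=roi;m=cv2.inRange(cv2.cvtColor(c['color'],cv2.COLOR_RGB2HSV),np.array(lo),np.array(hi))[y:y+h,x:x+w]
    cs,_=cv2.findContours(m,cv2.RETR_CCOMP,cv2.CHAIN_APPROX_NONE);k=max(cs,key=cv2.contourArea)
    r=cv2.minAreaRect(k);return np.array(r[0])+[x,y],r[1],r[2]
print('guide tri',tri(t,(147.4,260),s,(260.4,328)),onz(t,(147.4,260),.13),onz(s,(260.4,328),.13))
print('reject tri',tri(t,(401,258.8),s,(352.5,160.3)),onz(t,(401,258.8),.08),onz(s,(352.5,160.3),.08))
# plate orientation from top corner pixels (upper guide): crop/5+offset
for nm,cs,off,z in(('guide',[(40,57),(155,40),(158,145),(50,163)],(128,240),.13),('rej',[(385,70),(530,70),(537,222),(388,222)],(310,230),.08)):
    P=np.array([onz(t,(a/5+off[0]-.5,b/5+off[1]-.5),z)[:2] for a,b in cs]);
    print(nm,P.round(4).tolist(),P.mean(0),np.linalg.norm(P-np.roll(P,-1,0),axis=1))
print('yel top',onz(t,(265,167.6),.19),'pur',onz(t,(269.3,293),.19),'bottle cap',onz(t,(160.2,167.5),.12),'jar',onz(t,(394.6,168.4),.095),'beaker',onz(t,(294,143),.085))
print('yel tri from bottom: lowest rows side',proj(s,[.70,.026,0]),'black knobs',onz(t,(119/5+128,252/5+240),.13))
E
```

```text
guide tri (array([0.52984285, 0.26190027, 0.12667498]), np.float64(0.00348102129038167)) [0.52798805 0.2604176  0.13      ] [0.53072588 0.26391901 0.13      ]
reject tri (array([ 0.53869325, -0.27611384,  0.07790129]), np.float64(0.00123192974885457)) [ 0.53797209 -0.27554077  0.08      ] [ 0.53876392 -0.27361965  0.08      ]
guide [[0.5461, 0.2857], [0.5535, 0.2395], [0.5112, 0.2358], [0.5035, 0.2788]] [0.52858835 0.25994601] [0.04679695 0.04251267 0.04365695 0.04312656]
rej [[0.5714, -0.2446], [0.5719, -0.3097], [0.5053, -0.3094], [0.505, -0.2433]] [ 0.53840021 -0.27675771] [0.06513113 0.06659037 0.06608293 0.06634849]
yel top [0.70748034 0.02454815 0.19      ] pur [0.46616503 0.01345316 0.19      ] bottle cap [0.72511964 0.24875328 0.12      ] jar [ 0.73884486 -0.26528362  0.095     ] beaker [ 0.79769472 -0.03982961  0.085     ]
yel tri from bottom: lowest rows side [238.78665599 245.88591901] black knobs [0.46759512 0.247975   0.13      ]
```

carry_out(
  steps=[
    [1,0,0,0,0,0,-0.18],
    [1,0,0,0,0,0,-0.178],
    [1,-0.034,0.0286,0,0,0,0],
    [1,-0.034,0.0286,0,0,0,0],
    [1,-0.034,0.0286,0,0,0,0],
    [1,-0.034,0.0286,0,0,0,0],
    [1,-0.034,0.0286,0,0,0,0],
    [1,-0.034,0.0286,0,0,0,0],
    [1,-0.034,0.0286,0,0,0,0],
    [1,-0.034,0.0286,0,0,0,0],
    [1,-0.034,0.0286,0,0,0,0],
    [1,-0.034,0.0286,0,0,0,0],
    [1,-0.034,0.0286,0,0,0,0],
    [1,-0.034,0.0286,0,0,0,0],
    [1,-0.034,0.0286,0,0,0,0],
    [1,-0.034,0.0286,0,0,0,0],
    [1,-0.034,0.0286,0,0,0,0],
    [1,0,0,0,0,0,0],
  ],
  grip_force=40,
)

```text
clock: 2.55
tcp_pos: [0.6321, 0.0254, 0.2492]
orientation: [0.0, 0.709, 0.705, -0.0]
wrist_force: [-0.1, 0.4, 0.2]
finger_gap: 0.0856
```

carry_out(
  steps=[
    [1,0.0015,-0.001,0.022,0,0,0],
    [1,0,0,0.022,0,0,0],
    [1,0,0,0.022,0,0,0],
    [1,0,0,0,0,0,0],
    [-1,0,0,0,0,0,0],
    [-1,0,0,0,0,0,0],
    [-1,0,0,0,0,0,0],
    [-1,0,0,0,0,0,0],
    [-1,0,0,0,0,0,0],
    [-1,0,0,0,0,0,0],
  ],
)

```text
clock: 3.8
tcp_pos: [0.6301, 0.029, 0.1852]
orientation: [0.001, 0.708, 0.707, 0.0]
wrist_force: [-0.4, -2.8, 5.3]
finger_gap: 0.0229
```

carry_out(
  steps=[
    [-1,0,0,-0.015,0,0,0],
    [-1,0,0,-0.025,0,0,0],
    [-1,0,0,-0.025,0,0,0],
    [-1,0,0,-0.025,0,0,0],
    [-1,0,0,-0.02,0,0,0],
    [-1,-0.03,-0.0093,0,0,0,0],
    [-1,-0.03,-0.0093,0,0,0,0],
    [-1,-0.03,-0.0093,0,0,0,0],
    [-1,-0.03,-0.0093,0,0,0,0],
    [-1,-0.03,-0.0093,0,0,0,0],
    [-1,-0.03,-0.0093,0,0,0,0],
    [-1,-0.03,-0.0093,0,0,0,0],
    [-1,-0.03,-0.0093,0,0,0,0],
    [-1,-0.03,-0.0093,0,0,0,0],
    [-1,-0.03,-0.0093,0,0,0,0],
    [-1,0,0,0,0,0,0],
    [-1,0,0,0,0,0,0],
  ],
)

```text
clock: 5.92
tcp_pos: [0.5363, -0.2696, 0.2943]
orientation: [-0.001, 0.707, 0.707, 0.001]
wrist_force: [-0.3, -0.7, -1.8]
finger_gap: 0.0229
```

```bash
python3 - <<'E'
from h import *
t=shot('top');s=shot('side');print(env.get_state()['tcp_pos'])
def red(c,r):
    return blobs(c,(0,120,60),(6,255,255),5)
print(red(t,0),red(s,0))
a=cv2.resize(t['color'][190:300,340:470],(390,330));b=cv2.resize(s['color'][50:230,290:420],(390,540))
o=np.zeros((540,780,3),np.uint8);o[:330,:390]=a;o[:,390:]=b;cv2.imwrite('pics/rej1.png',o[:,:,::-1])
E
```

```text
[ 0.53655255 -0.26926372  0.29441001]
[([399.7, 258.7], [385, 244, 32, 31, 775])] [([350.3, 171.1], [333, 149, 36, 46, 1147])]
```

View pics/rej1.png

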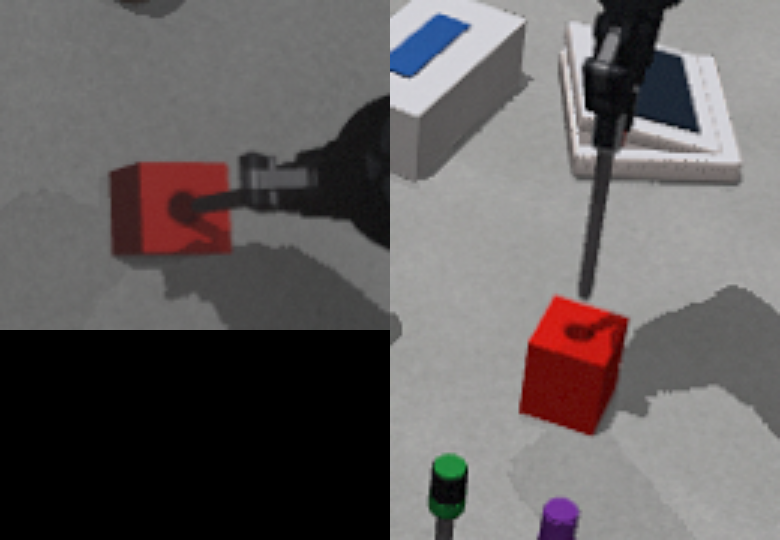

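The side crop shows the tip at about (354.3,148.3), hanging just above the block. In the top crop the shaft ends near the hole, at about (402,259).

```bash
python3 - <<'E'
from h import *
t=shot('top');s=shot('side')
print(onz(s,(354.3,148.3),.121), onz(t,(402,259),.121),tri(t,(402,259),s,(354.3,148.3)))
print('hole',onz(s,(352.5,160.3),.08),onz(t,(401,258.8),.08))
E
```

```text
[ 0.53833038 -0.27092514  0.121     ] [ 0.53513578 -0.26343648  0.121     ] (array([ 0.53519324, -0.25990983,  0.13063646]), np.float64(0.0012902070862061642))
hole [ 0.53876392 -0.27361965  0.08      ] [ 0.53797209 -0.27554077  0.08      ]
```

carry_out(
  steps=[
    [-1,-0.0045,0.001,0,0,0,0],
    [-1,0,0,0.015,0,0,0],
    [-1,0,0,0.015,0,0,0],
    [-1,0,0,0.015,0,0,0],
    [-1,0,0,0.015,0,0,0],
    [-1,0,0,0.015,0,0,0],
    [-1,0,0,0.015,0,0,0],
    [-1,0,0,0.015,0,0,0],
    [-1,0,0,0,0,0,0],
  ],
)

```text
clock: 7.25
tcp_pos: [0.5365, -0.2743, 0.1876]
orientation: [-0.001, 0.707, 0.707, -0.0]
wrist_force: [-0.8, 0.2, -0.5]
finger_gap: 0.0227
```

carry_out(
  steps=[
    [-1,0,0,0.002,0,0,0],
    [0,0,0,0,0,0,0],
    [1,0,0,0,0,0,0],
    [1,0,0,0,0,0,0],
    [1,0,0,0,0,0,0],
    [1,0,0,-0.02,0,0,0],
    [1,0,0,-0.03,0,0,0],
    [1,0,0,-0.03,0,0,0],
    [1,0.0293,0,0,0,0,0],
    [1,0.0293,0,0,0,0,0],
    [1,0.0293,0,0,0,0,0],
    [1,0.0293,0,0,0,0,0],
    [1,0.0293,0,0,0,0,0],
    [1,0.0293,0,0,0,0,0],
    [1,0.0293,0,0,0,0,0],
    [1,0.0293,0,0,0,0,0],
    [1,0.0293,0,0,0,0,0],
    [1,0.0293,0.0035,0,0,0,0],
    [1,0,0,0,0,0,0],
  ],
)

```text
clock: 9.62
tcp_pos: [0.541, 0.0198, 0.2674]
orientation: [0.0, 0.706, 0.708, 0.0]
wrist_force: [-0.3, -1.3, -0.8]
finger_gap: 0.0854
```

```bash
python3 - <<'E'
from h import *
t=shot('top');s=shot('side');print(env.get_state()['tcp_pos'])
a=cv2.resize(t['color'][190:300,340:470],(390,330));b=cv2.resize(s['color'][50:230,260:390],(390,540))
o=np.zeros((540,780,3),np.uint8);o[:330,:390]=a;o[:,390:]=b;cv2.imwrite('pics/rej2.png',o[:,:,::-1])
print(blobs(t,(0,120,60),(6,255,255)),blobs(s,(0,120,60),(6,255,255)),blobs(s,(40,80,50),(85,255,255)))
E
```

```text
[0.54102674 0.01813698 0.26734675]
[([399.4, 259.2], [385, 244, 32, 31, 766]), ([422.4, 255.0], [417, 250, 11, 11, 95])] [([358.7, 121.3], [355, 119, 9, 6, 43]), ([356.5, 134.4], [353, 130, 9, 8, 40]), ([350.3, 171.7], [333, 149, 37, 46, 1102])] [([309.4, 205.0], [304, 201, 12, 9, 76]), ([307.7, 219.3], [303, 216, 12, 7, 47])]
```

View pics/rej2.png

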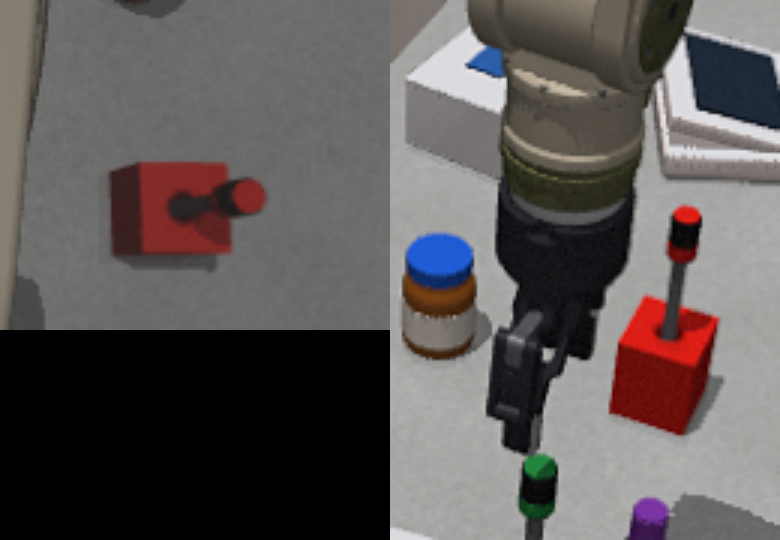

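The red electrode stands upright in the reject well with the fingers clear of it. The gripper is above green, so I grip that next.

carry_out(
  steps=[
    [1,0.001,0.0005,0.02,0,0,0],
    [1,0,0,0.022,0,0,0],
    [1,0,0,0.022,0,0,0],
    [1,0,0,0.019,0,0,0],
    [1,0,0,0,0,0,0],
    [-1,0,0,0,0,0,0],
    [-1,0,0,0,0,0,0],
    [-1,0,0,0,0,0,0],
    [-1,0,0,0,0,0,0],
    [-1,0,0,0,0,0,0],
    [-1,0,0,0,0,0,0],
  ],
  grip_force=60,
)

```text
clock: 11.1
tcp_pos: [0.542, 0.0191, 0.1851]
orientation: [0.001, 0.707, 0.707, 0.0]
wrist_force: [0.1, 0.2, 6.1]
finger_gap: 0.0222
```

carry_out(
  steps=[
    [-1,0,0,-0.015,0,0,0],
    [-1,0,0,-0.025,0,0,0],
    [-1,0,0,-0.03,0,0,0],
    [-1,0,0,-0.03,0,0,0],
    [-1,0,0,-0.03,0,0,0],
    [-1,0,0,-0.015,0,0,0],
    [-1,0.0242,-0.00125,0,0,0,0],
    [-1,0.0242,-0.00125,0,0,0,0],
    [-1,0.0242,-0.00125,0,0,0,0],
    [-1,0.0242,-0.00125,0,0,0,0],
    [-1,0.0242,-0.00125,0,0,0,0],
    [-1,0.0242,-0.00125,0,0,0,0],
    [-1,0.0242,-0.00125,0,0,0,0],
    [-1,0.0242,-0.00125,0,0,0,0],
    [-1,0.0242,-0.00125,0,0,0,0],
    [-1,0.0242,-0.00125,0,0,0,0],
    [-1,0,0,0,0,0,0],
    [-1,0,0,0,0,0,0],
  ],
)

```text
clock: 13.35
tcp_pos: [0.529, 0.2608, 0.3289]
orientation: [-0.0, 0.707, 0.707, -0.001]
wrist_force: [0.0, 0.1, 0.5]
finger_gap: 0.0227
```

```bash
python3 - <<'E'
from h import *
t=shot('top');s=shot('side');st=env.get_state();print(st['tcp_pos'],st['orientation'],st['finger_gap'])
p=st['tcp_pos'].copy();p[2]-=.1731
print('pred tip',p,proj(t,p),proj(s,p))
a=cv2.resize(t['color'][220:300,100:180],(400,400),interpolation=cv2.INTER_NEAREST);b=cv2.resize(s['color'][260:360,220:300],(400,500),interpolation=cv2.INTER_NEAREST)
o=np.zeros((500,800,3),np.uint8);o[:400,:400]=a;o[:,400:]=b;cv2.imwrite('pics/g1.png',o[:,:,::-1])
E
```

```text
[0.52921718 0.2604381  0.32919316] [-2.60213345e-05  7.07660630e-01  7.06552461e-01 -2.27868394e-04] 0.02250477282499143
pred tip [0.52921718 0.2604381  0.15609316] [143.4588643  258.64714582] [261.93517284 319.07071888]
```

View pics/g1.png

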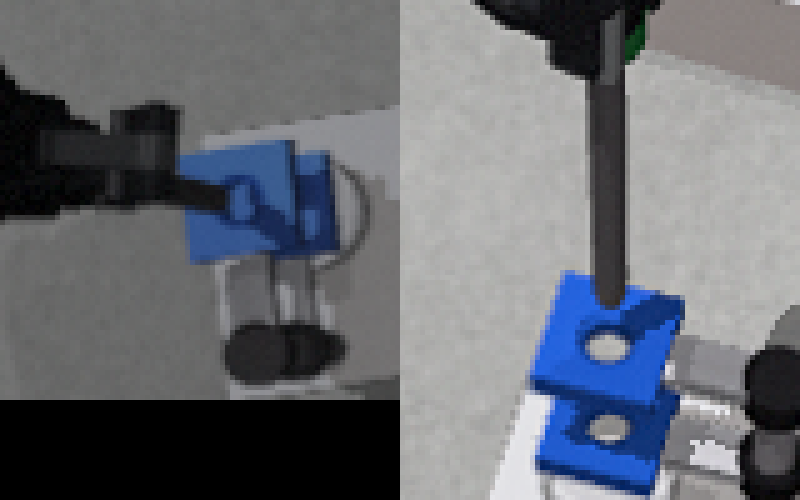

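The tip shows at about (261.9,319.5) in the side view, against a predicted (261.9,319.1). It agrees in the top view too, so the grasp is straight. Next I refine the hole centre with ellipse fits on the unobstructed first pictures.

```bash
python3 - <<'E'
from h import *
t=shot('top');s=shot('side')
def hole(c,f,z,seed,w=22):
    im=cv2.imread('pics/'+f);x0,y0=[int(v)-w for v in seed]
    k=6;b=cv2.resize(im[y0:y0+2*w,x0:x0+2*w],None,fx=k,fy=k,interpolation=cv2.INTER_CUBIC).astype(float)
    sx,sy=[(seed[i]-(x0,y0)[i]+.5)*k-.5 for i in(0,1)]
    # face colour = median in a ring outside the hole
    yy,xx=np.mgrid[:b.shape[0],:b.shape[1]];r=np.hypot(xx-sx,yy-sy)/k
    ring=np.median(b[(r>6.5)&(r<8)],0)
    d=np.linalg.norm(b-ring,axis=2)
    for th in(25,35,45):
        m=((d>th)&(r<8)).astype(np.uint8);n,l,st,ce=cv2.connectedComponentsWithStats(m)
        i=1+np.argmax(st[1:,4]);cs=cv2.findContours((l==i).astype(np.uint8),cv2.RETR_EXTERNAL,cv2.CHAIN_APPROX_NONE)[0]
        e=cv2.fitEllipse(cv2.convexHull(max(cs,key=len)));uv=[(e[0][0]+.5)/k-.5+x0,(e[0][1]+.5)/k-.5+y0]
        print(f,th,np.round(uv,2),np.round(np.array(e[1])/k,1),onz(c,uv,z).round(4))
hole(t,'top0.png',.13,(147.3,260));hole(s,'side0.png',.13,(260.5,328))
E
```

```text
top0.png 25 [147.07 259.64] [10.7 11.3] [0.5287 0.2611 0.13  ]
top0.png 35 [147.04 259.64] [10.2 10.8] [0.5287 0.2612 0.13  ]
top0.png 45 [147.04 259.61] [ 9.8 10.4] [0.5288 0.2612 0.13  ]
side0.png 25 [260.51 327.68] [10.  13.1] [0.5308 0.2633 0.13  ]
side0.png 35 [260.4  327.72] [ 9.4 12.8] [0.531  0.2634 0.13  ]
side0.png 45 [260.59 327.91] [ 8.7 12. ] [0.5305 0.2636 0.13  ]
```

carry_out(
  steps=[
    [-1,0.0015,0.0003,0.005,0,0,0],
    [-1,0,0,0.008,0,0,0],
    [-1,0,0,0.006,0,0,0],
    [-1,0,0,0.005,0,0,0],
    [-1,0,0,0.004,0,0,0],
    [-1,0,0,0.004,0,0,0],
    [-1,0,0,0,0,0,0],
  ],
)

```text
clock: 14.42
tcp_pos: [0.5294, 0.2626, 0.297]
orientation: [-0.0, 0.707, 0.707, -0.0]
wrist_force: [-0.7, 0.3, -0.9]
finger_gap: 0.0223
```

carry_out(
  steps=[
    [-1,0,0,0.005,0,0,0],
    [-1,0,0,0.005,0,0,0],
    [-1,0,0,0.005,0,0,0],
    [-1,0,0,0.005,0,0,0],
    [-1,0,0,0,0,0,0],
  ],
)

```text
clock: 15.05
tcp_pos: [0.5292, 0.2626, 0.2767]
orientation: [-0.0, 0.707, 0.707, -0.0]
wrist_force: [0.2, 0.7, -0.4]
finger_gap: 0.0224
```

carry_out(
  steps=[
    [-1,0,0,0.008,0,0,0],
    [-1,0,0,0.008,0,0,0],
    [-1,0,0,0.008,0,0,0],
    [-1,0,0,0.005,0,0,0],
    [-1,0,0,0.005,0,0,0],
    [-1,0,0,0,0,0,0],
  ],
)

```text
clock: 15.8
tcp_pos: [0.5293, 0.2626, 0.2429]
orientation: [-0.0, 0.707, 0.707, -0.0]
wrist_force: [0.8, 0.5, -0.0]
finger_gap: 0.0225
```

Foot is at about 70 mm with no contact force. I continue down towards a foot height of about 32 mm.

carry_out(
  steps=[
    [-1,0,0,0.005,0,0,0],
    [-1,0,0,0.005,0,0,0],
    [-1,0,0,0.005,0,0,0],
    [-1,0,0,0.005,0,0,0],
    [-1,0,0,0.006,0,0,0],
    [-1,0,0,0.006,0,0,0],
    [-1,0,0,0.006,0,0,0],
    [-1,0,0,0,0,0,0],
    [-1,0,0,0,0,0,0],
    [-1,0,0,0,0,0,0],
    [-1,0,0,0,0,0,0],
  ],
)

```text
clock: 17.18
tcp_pos: [0.5297, 0.2627, 0.2056]
orientation: [0.0, 0.707, 0.707, 0.0]
wrist_force: [-0.5, -0.0, 0.1]
finger_gap: 0.0228
```

```bash
python3 - <<'E'
from h import *
t=shot('top');s=shot('side');st=env.get_state();print(st['tcp_pos'],st['orientation'],st['finger_gap'],st['wrist_force'],st['clock'])
print(blobs(t,(0,120,60),(6,255,255)),blobs(s,(0,120,60),(6,255,255)))
a=cv2.resize(t['color'][220:300,100:180],(400,400),interpolation=cv2.INTER_NEAREST);b=cv2.resize(s['color'][270:390,220:316],(400,500),interpolation=cv2.INTER_NEAREST)
o=np.zeros((500,800,3),np.uint8);o[:400,:400]=a;o[:,400:]=b;cv2.imwrite('pics/g2.png',o[:,:,::-1])
E
```

```text
[0.52959698 0.2626826  0.20548738] [5.37938265e-05 7.07398464e-01 7.06814951e-01 1.87206748e-04] 0.022331837181540415 [ 1.05155837 -0.04032226 -0.55425043] 17.275
[([399.5, 259.1], [385, 244, 32, 31, 772]), ([422.2, 255.2], [417, 250, 11, 11, 97])] [([359.1, 121.7], [355, 120, 9, 5, 39]), ([356.6, 134.2], [353, 131, 9, 7, 41]), ([350.3, 171.8], [333, 149, 37, 46, 1112])]
```

View pics/g2.png

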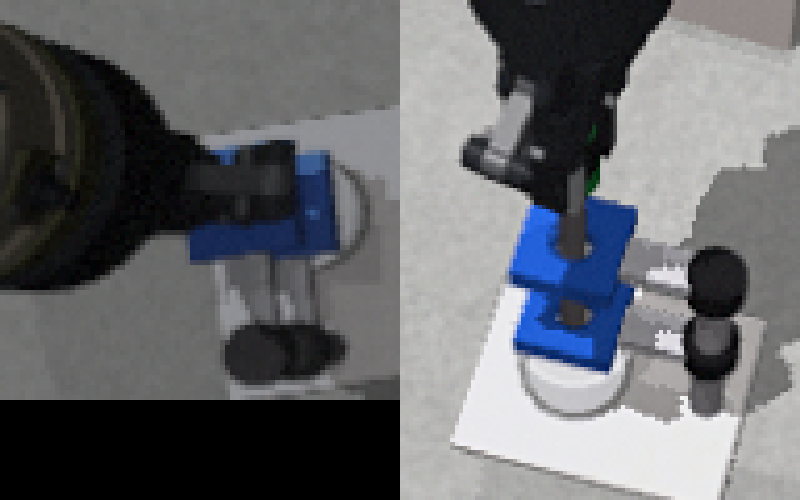

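The side crop shows the shaft through the upper guide at about (573,245) and the lower guide at about (573,310), entering the cup. The foot works out at about 32 mm. Forces are near zero and red's position is unchanged, so I hand in.

```bash
python3 -c "
from workcell import env
print(env.hand_in()); s=env.get_state(); print(s['clock'],s['tcp_pos'],s['finger_gap'],s['wrist_force'])"
```

```text
the job is handed in; nothing more can be done
None
the job is handed in; nothing more can be done
```

I finished both parts and handed the job in at about 17 s of the 64 s allowed; the hand-in reports no verdict.

- **Red electrode:** it stands upright in the reject block's well, let go. Its image position was unchanged, to within half a pixel, between the check after release and the last one.
- **Green electrode:** it is still held in the gripper, upright to within sensor noise, through both guides. No contact force above about 1 N showed on the way down. The side view shows the shaft in both guide holes and entering the cup. The foot's height, about 32 mm above the table and 20 mm off the cup floor, comes from the arm's pose, because the tip itself was not visible.
- **Bottle, beaker and jar:** I planned the moves clear of all three and saw no contact in the force readings. I did not measure their positions again at the end.

**Disagreement:** the two cameras differed by about 2–3 mm on the guide axis. I used a point between them, and the shaft went through without touching.

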